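# Make up two pottery-class kits in shadow-cut trays

## Robot

A 7-joint arm with a two-finger parallel gripper is mounted at the origin on the work surface. World frame = base frame: x ahead of the robot, y to its left, z up, the work surface at z = 0. Lengths are in mm, angles in rad, forces in N, time in s.
With the tool pointing down it reaches from about 425 to 800 mm from the base axis. Payload 8.3 kg.
Tool frame: the origin (TCP) lies between the finger pads; the fingertips stand 14 mm ahead of it and the grasp point (between the pads) lies 5 mm behind it; z points along the fingers, y is the line along which they close (so a half turn about z gives the same grasp; the last joint's range is limited). The gripper opens to 85 mm and grips with 20 to 120 N. Pads are 22 mm wide; open, the fingers measure 114 mm over their backs; the gripper's body (76 mm by 85 mm) begins 54 mm behind the grasp point. The pads swing forward as they close: fully open they stand 13 mm farther back than shut.
Start: joints at [1.217, 0.383, 0.016, 1.37, -0.006, 1.388, -0.046], TCP at [179.237, -598.729, 217.579] pointing down, gripper open.
Joint ranges: [-2.95, 2.95], [-0.25, 2.06], [-1.52, 1.56], [0.18, 2.33], [-1.44, 4.58], [0.02, 2.06], [-3.01, 3.01]. Speed limits (rad/s): [2.39, 2.39, 3.01, 3.01, 3.14, 3.14, 3.14].

## Interface

Orientations are given as a unit quaternion [x, y, z, w].
In Python, from workcell import sensors, optics, bot gives the robot as it stands.
- The arm moves only by the tool send_rows, never from a script. Its argument "motion" is text: rows parted by semicolons, each of 7 numbers parted by spaces: the shift along the world's x, y, z in mm, then the turn, a rotation vector about the world's x, y, z in degrees, then the gripper command: -1 is shut, 1 is fully open, values between are in proportion. A call has 1 to 12 rows; each row shifts and turns the commanded pose from where the row before left it; what a row does not reach is not made up. A row lasts 1/8 s, in which the tool goes at most 62.5 mm and 10.7 degrees, less where a joint would pass 70% of its speed; a pose out of reach is approached as far as the arm can. A call is refused whole if a number of a shift passes 62.5 or a number of a turn 10.7, either way. A call with a gripper value outside its range is refused whole. The fingers move at their own pace and stop on an object; the grip force is fixed at half the most. Time passes only in rows, so rows that do not move let the fingers close. It gives the time, the measured TCP pose, the force, the opening and the grip force at its end, in the units of the state.
- sensors.read_state(): the state, without advancing time (a new reading comes with each control period).
- optics.camera(name): name is "side" or "top"; returns the picture (384x512x3 uint8, red, green, blue); there is no depth.
- optics.camera_params(name): a dict with "fx", "fy", "cx", "cy" (pixels), "k1" (the pictures are not rectified: a ray, as slopes to the right and down, at radius r is drawn at 1 + k1 r^2 times it, then the intrinsics apply), "rvec" (rotation vector, rad) and "tvec" (3), from world to camera coordinates, as OpenCV has them. Camera axes: x right, y down, z forward; pixel columns grow to the right and rows downward; lengths in mm; the calibration is good to about 2 mm. A picture is of the moment at which its call begins. camera_params takes no time and is no camera call.
- bot.finish_job(): hands the job in; it is judged then, once.
The state is a dict: "time_s": time; "joint_positions": joint angles; "dq": joint speeds; "effort": joint torques, N m; "position": TCP position; "tool_rot": TCP orientation; "force": force on the tool from outside, world axes, zero at the start; "torque": the same for the moment, N m; "finger_gap": opening from 0.0 (shut) to 1.0 (fully open); "gripper_force": force on a finger pad.
Only numpy, scipy, OpenCV 4.12 (cv2) and the standard library are available. Lean on these libraries where they do the work, as an engineer would, in place of code of your own. Each camera call takes 0.05 s, during which the arm holds its last target. There are 200 camera calls.

## Task

Make up the two kits for the pottery class from the stock on the bench: the paddle, the kidney rib and the water pot go into the wide tray with three cut-outs (coil-pot kit), the tile cutter and the pattern stamp into the narrow tray with two (tile kit). Lay each one right way up, flat on the bottom of the cut-out made to its outline; set the earthenware pot down gently, without dropping it. The loop tool, the cup and the wooden knife belong to neither kit: leave them where they lie.

Things in the scene. Friction and masses are not known exactly. Their poses are not given: they have to be found in the camera images.
- pot_tray: Coil-pot kit tray, fixed, left or right: wooden board 222 (x) x 180 (y) x 12 mm high, three 6 mm deep cut-outs (dark bottoms at z = 6 mm), 6 mm larger all round than their tools. Origin: centre of underside. A seated tool's origin, in the tray's axes (mm): paddle (42.5, -46), in line, handle to -x; kidney rib (-42.5, 45.5), in line, hollow side to -y; water pot (63, 40)
- tile_tray: Tile kit tray, fixed, on the side opposite the other tray: wooden board 212 (x) x 104 (y) x 12 mm high, two 6 mm deep cut-outs (dark bottoms at z = 6 mm): oblong 96 x 58 mm, long along x, centred at (-44, 0) mm for the tile cutter; square 66 x 66 mm at (59, 0) mm for the stamp. Origin: centre of underside. Tools lie in line with the tray, either way round
- paddle: Pale wooden clay paddle lying flat: blade 100 (x) x 52 (y) x 20 mm high, round handle 20 mm thick running 85 mm from the blade's end to -x (185 mm overall). Origin: under the centre of the blade; centre of mass about 19 mm from it towards the handle. 90 g
- kidney_rib: Dark wooden kidney rib lying flat, 14 mm thick: a bean-shaped curved band 36 mm wide with round ends, 105 mm long (x), 47 mm over all in y. Origin: on the underside at the middle of the waist, 18 mm from the outer (+y) edge and 18 mm from the hollow (-y) edge; the two ends reach to y = -29 mm. 45 g
- water_pot: Small round red-brown earthenware water pot, open at the top, 64 mm outside diameter (straight-sided from 16 mm up), 46 mm tall, wall 4 mm. Origin: centre of its underside, z up. Its yaw does not matter. 120 g
- tile_cutter: Oblong steel tile cutter: an open frame standing on its edge, 84 (x) x 46 (y) x 38 mm tall, wall 3 mm, open top and bottom. Origin: centre of its underside. 100 g
- stamp: Wooden pattern stamp: square block 54 x 54 x 16 mm with a bar handle on top, 46 mm long (x), 22 mm thick (y), reaching from 16 to 48 mm height. Origin: centre of its underside. 80 g
- loop_tool: Loop turning tool lying beyond the stock, 162 mm long (x), 13 mm thick wooden handle with a 28 mm wide steel loop at +x. Not part of either kit. Origin: under its middle
- bisque_cup: White unglazed cup, 62 mm across the rim, 65 mm tall, upright. Not part of either kit. Origin: centre of its underside
- wood_knife: Wooden modelling knife, 147 mm long (x), 16 mm wide, 10 mm thick, lying at the left edge of the stock. Not part of either kit. Origin: under its middle
There are look-alikes about, which are no part of the job. What is shaped like the kidney_rib but blue or pink is not meant.

How it is judged (in metres and radians):
At the end, for the whole second after the job is handed in: Each of the five tools lies in its own cut-out: origin within 9 mm of its place along each tray axis, underside under 3 mm above the bottom, tilt under 0.1 rad; paddle, rib and cutter in line with the tray within 0.3 rad, either way round; all released and at rest (x of paddle in the frame of pot_tray between 0.0335 and 0.0515 m and y of paddle in the frame of pot_tray between -0.055 and -0.037 m and z of each of paddle, kidney_rib, water_pot in the frame of pot_tray below 0.009 m and angle between each of paddle, kidney_rib, water_pot, tile_cutter, stamp's own z axis and vertical below 0.1 rad and linear speed of each of paddle, kidney_rib, water_pot, tile_cutter, stamp below 0.02 m/s and angular speed of each of paddle, kidney_rib, water_pot, tile_cutter, stamp below 0.2 rad/s and angle between the x axis of each of paddle, kidney_rib and the x axis of pot_tray, either way round below 0.3 rad and x of kidney_rib in the frame of pot_tray between -0.0515 and -0.0335 m and y of kidney_rib in the frame of pot_tray between 0.0365 and 0.0545 m and x of water_pot in the frame of pot_tray between 0.054 and 0.072 m and y of water_pot in the frame of pot_tray between 0.031 and 0.049 m and x of tile_cutter in the frame of tile_tray between -0.053 and -0.035 m and y of tile_cutter in the frame of tile_tray between -0.009 and 0.009 m and z of each of tile_cutter, stamp in the frame of tile_tray below 0.009 m and angle between the x axis of tile_cutter and the x axis of tile_tray, either way round below 0.3 rad and x of stamp in the frame of tile_tray between 0.05 and 0.068 m and y of stamp in the frame of tile_tray between -0.009 and 0.009 m); the robot touches nothing.
It fails at once if the loop tool is moved by more than 30 mm or tipped over (distance of loop_tool from where it was at the start of the episode above 0.03 m or angle between loop_tool's own z axis and vertical above 0.6 rad).
It fails at once if the bisque cup is moved by more than 30 mm or tipped over (distance of bisque_cup from where it was at the start of the episode above 0.03 m or angle between bisque_cup's own z axis and vertical above 0.6 rad).
It fails at once if the wooden knife is moved by more than 30 mm or tipped over (distance of wood_knife from where it was at the start of the episode above 0.03 m or angle between wood_knife's own z axis and vertical above 0.6 rad).
It fails at once if the water pot is dropped or banged down (faster than 0.6 m/s within 30 mm of the bench) (linear speed of water_pot above 0.6 m/s and height (world z) of water_pot below 0.03 m).
It also fails if it takes over 144 s, if anything falls off the work surface, if the arm or the gripper's body presses on something with over 40 N, if the wrist force passes 120 N, or if a joint passes its speed limit or range.

## Working session

There is one attempt and no reset: what is moved stays moved. The work goes in short steps, Python scripts to look and compute and a tool call to move; the robot and the scene stay as the last step left them, time stands still between calls to the robot, and variables do not carry over. Pictures are saved under pics/ and viewed, at most 14 in all, crops included, and the job is handed in when it is done.

Besides the shell and the picture viewer there is one more tool, called after "Request:" as name(argument=value, ...), one argument or row to a line, values as JSON. send_rows: Moves the arm, as the interface text tells. Its arguments: {"type":"object","properties":{"motion":{"type":"string"}},"required":["motion"]}

```bash
ls; mkdir -p pics
python3 - <<'E'
from workcell import sensors, optics, bot
import cv2
for n in ("top","side"):
    im=optics.camera(n); cv2.imwrite(f"pics/{n}0.png",cv2.resize(im[:,:,::-1],(800,600),interpolation=cv2.INTER_CUBIC)); cv2.imwrite(f"{n}0_raw.png",im[:,:,::-1])
    print(optics.camera_params(n))
print(sensors.read_state())
E
```

```text
pics
{'fx': 478.8912853758059, 'fy': 478.8912853758059, 'cx': 257.0834086115491, 'cy': 197.57560883659374, 'k1': 0.027059479718175676, 'rvec': array([ 2.17884928, -2.15213897,  0.12124042]), 'tvec': array([  37.04420168,  501.83110318, 1529.24910376])}
{'fx': 404.20867458846226, 'fy': 404.20867458846226, 'cx': 259.0329863098024, 'cy': 190.8244946762481, 'k1': 0.036437237146193825, 'rvec': array([ 0.41443255, -2.75496569,  1.19008208]), 'tvec': array([481.04599394, 119.82488483, 977.35880471])}
{'time_s': 0.1, 'joint_positions': array([ 1.21706108,  0.38415249,  0.01635229,  1.37106907, -0.00628394,
        1.38821381, -0.0465006 ]), 'dq': array([ 0.00042304, -0.00373203, -0.00049432, -0.00331848, -0.00149232,
       -0.00021861, -0.00164705]), 'effort': array([ 3.18841288e-03, -6.29130507e+01,  8.47599674e-01, -3.72755277e+01,
        1.68162701e-02,  1.04007771e-02,  1.21484936e-04]), 'position': array([ 179.12143205, -598.26825804,  216.67064886]), 'tool_rot': array([ 9.89438795e-01,  1.44948499e-01, -1.46838974e-04, -8.84612633e-04]), 'force': array([ 0.8718242 , -0.45937897, -0.27880912]), 'torque': array([-0.00043242,  0.03178035,  0.02520459]), 'gripper_force': 0.0, 'finger_gap': 0.99523832238866}
```

View pics/top0.png

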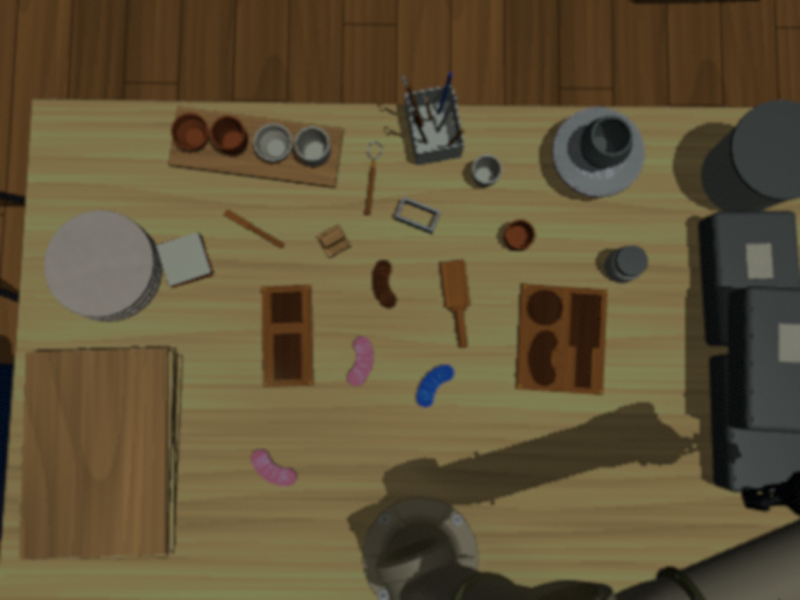

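View pics/side0.png

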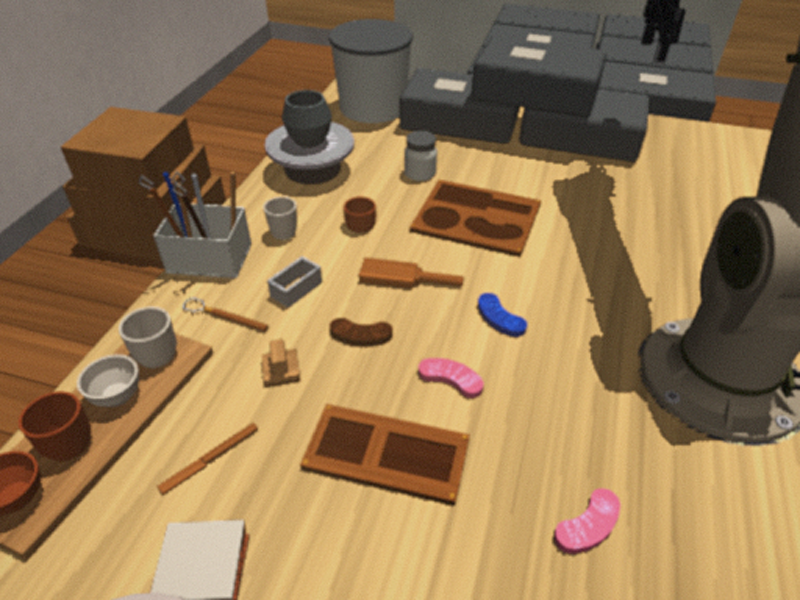

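The top view (raw = shown × 0.64) shows the tile tray at (288,335), pot tray (562,338), stamp (335,241), cutter (416,215), rib (384,284), paddle (456,300) and pot (518,235). The look-alikes are blue and pink. I'll take enlarged crops next.

```bash
cat > h.py <<'E'
from workcell import sensors, optics, bot
import cv2, numpy as np
from scipy.spatial.transform import Rotation as R
P={n:optics.camera_params(n) for n in("top","side")}
def grab(n,k=1): return np.mean([optics.camera(n).astype(float) for _ in range(k)],0).astype(np.uint8)[:,:,::-1].copy()
def crop(n,x,y,w,h,s,f,k=1):
    im=grab(n,k); cv2.imwrite(f"{n}_raw.png",im); cv2.imwrite("pics/"+f,cv2.resize(im[y:y+h,x:x+w],None,fx=s,fy=s,interpolation=cv2.INTER_CUBIC))
def proj(n,X):
    p=P[n]; M=R.from_rotvec(p["rvec"]).as_matrix(); C=np.atleast_2d(X)@M.T+p["tvec"]; q=C[:,:2]/C[:,2:]
    q=q*(1+p["k1"]*(q**2).sum(1,keepdims=True)); return q*[p["fx"],p["fy"]]+[p["cx"],p["cy"]]
def back(n,uv,z):
    p=P[n]; d=(np.atleast_2d(uv)-[p["cx"],p["cy"]])/[p["fx"],p["fy"]]; q=d.copy()
    for _ in range(8): q=d/(1+p["k1"]*(q**2).sum(1,keepdims=True))
    M=R.from_rotvec(p["rvec"]).as_matrix(); o=-M.T@p["tvec"]; r=np.c_[q,np.ones(len(q))]@M
    return o+r*((z-o[2])/r[:,2])[:,None]
E
python3 - <<'E'
from h import *
crop("top",160,105,115,150,4,"tl.png",4)
im=cv2.imread("top_raw.png")
a=im[120:260,160:275]; b=im[120:260,230:400]
cv2.imwrite("pics/tl.png",cv2.resize(a,None,fx=4.2,fy=4.2,interpolation=cv2.INTER_CUBIC))
cv2.imwrite("pics/tr.png",cv2.resize(b,None,fx=4.2,fy=4.2,interpolation=cv2.INTER_CUBIC))
E
```

```text
(no output)
```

View pics/tl.png

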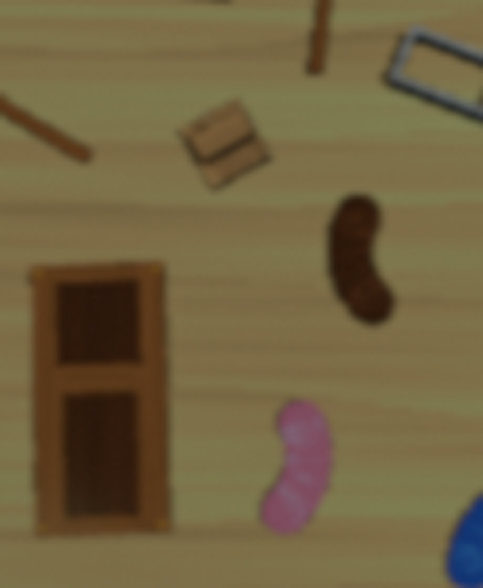

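View pics/tr.png

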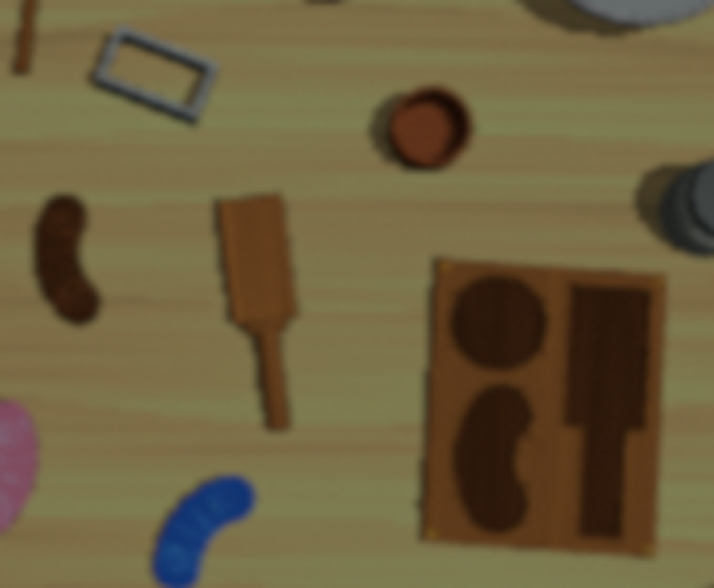

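Crops (scale 4.2): tile tray corners are (30,267), (163,263), (168,530), (38,534). Pot tray corners are (434,258), (665,275), (653,555), (422,540). The rest is clear, so I'll fit poses and check them by overlay.

```bash
cat > fit.py <<'E'
from h import *
from scipy.optimize import least_squares
def raw(c,o): return (np.array(c,float)+.5)/4.2-.5+o
L=[160,120];Rr=[230,120]
def rect(w,h,z,ox=0,oy=0): return np.array([[ox+w/2,oy+h/2,z],[ox+w/2,oy-h/2,z],[ox-w/2,oy-h/2,z],[ox-w/2,oy+h/2,z]])
def place(p,M): 
    c,s=np.cos(p[2]),np.sin(p[2]); return M@np.array([[c,s,0],[-s,c,0],[0,0,1]])+[p[0],p[1],0]
t=np.linspace(-1,1,21); a0=np.arctan2(34.5,59.6-11); 
mid=np.c_[59.6*np.sin(t*a0),59.6*np.cos(t*a0)-59.6]
n=np.c_[np.sin(t*a0),np.cos(t*a0)]
e=lambda s: np.array([[s*34.5,-11]])+18*np.array([[s*np.sin(b),np.cos(b)] for b in np.linspace(a0,a0+np.pi,12)])
rib=np.vstack([mid+18*n,e(1),(mid-18*n)[::-1],e(-1)[::-1]])
Z=lambda q,z: np.c_[q,np.full(len(q),z)]
pad=np.array([[50,26],[50,-26],[-50,-26],[-50,-10],[-135,-10],[-135,10],[-50,10],[-50,26]],float)
ang=np.linspace(0,2*np.pi,40)
circ=lambda r,z: np.c_[r*np.cos(ang),r*np.sin(ang),np.full(40,z)]
M={"tile_tray":[rect(212,104,12),rect(96,58,6,-44),rect(66,66,6,59)],
"pot_tray":[rect(222,180,12)],"paddle":[Z(pad,20)],"kidney_rib":[Z(rib,12)],"water_pot":[circ(32,46),circ(32,16)],
"tile_cutter":[rect(84,46,38),rect(84,46,0)],"stamp":[rect(54,54,16),rect(46,22,48)]}
def kfit(M3,uv,g): return least_squares(lambda p:(proj("top",place(p,M3))-uv).ravel(),g).x
E
cat > fit0.py <<'E'
from fit import *
import json
q={}
q["tile_tray"]=kfit(rect(212,104,12),raw([(30,267),(163,263),(168,530),(38,534)],L),[450,200,0])
q["pot_tray"]=kfit(rect(222,180,12),raw([(434,258),(665,275),(653,555),(422,540)],Rr),[450,-200,0])
q["tile_cutter"]=kfit(np.roll(rect(84,46,38),-1,0),raw([(218,66),(197,124),(92,80),(120,27)],Rr),[650,0,1.])
q["paddle"]=kfit(Z(pad,20)[[0,1,2,7,4,5]],raw([(215,199),(282,194),(298,318),(232,322),(290,430),(267,432)],Rr),[530,-70,0])
# pot
q["water_pot"]=np.r_[back("top",raw([(430,127)],Rr),46)[0][:2],0]
# stamp: base corners top, right, bottom, left
q["stamp"]=kfit(rect(46,22,48),raw([(238,100),(255,134),(199,166),(182,133)],L),[600,100,-1.0])
im=cv2.imread("top_raw.png"); sub=im[160:202,232:260].sum(2)
m=(cv2.resize(sub.astype(np.float32),None,fx=8,fy=8,interpolation=cv2.INTER_CUBIC)<210).astype(np.uint8)
c=max(cv2.findContours(m,cv2.RETR_EXTERNAL,cv2.CHAIN_APPROX_NONE)[0],key=len)[:,0]
c=(c+.5)/8-.5+[232,160]; W=back("top",c,12)[::6,:2]
def res(p):
    d=W-p[:2]; cs,s=np.cos(p[2]),np.sin(p[2]); b=np.c_[d[:,0]*cs+d[:,1]*s,-d[:,0]*s+d[:,1]*cs]
    return [cv2.pointPolygonTest(rib.astype(np.float32)[:,None],(float(x),float(y)),True) for x,y in b]
s=least_squares(res,[*W.mean(0),0.2],diff_step=1e-3); q["kidney_rib"]=s.x; print("rib",s.cost/len(W))
json.dump({k:list(map(float,v)) for k,v in q.items()},open("q.json","w"))
for k,v in q.items(): print(k,v.round(2))
side=grab("side",3)
for cam,img,x,y,w,h,sc in(("top",im,155,120,245,150,3.2),("side",side,160,110,200,215,2.75)):
    o=cv2.resize(img[y:y+h,x:x+w],None,fx=sc,fy=sc,interpolation=cv2.INTER_CUBIC)
    for k,v in q.items():
        for m3 in M[k]:
            u=(proj(cam,place(v,m3))-[x,y]+.5)*sc-.5
            cv2.polylines(o,[np.round(u*16).astype(np.int32)],True,(0,255,0),1,cv2.LINE_AA,4)
    cv2.imwrite(f"pics/ov_{cam}.png",o)
E
python3 fit0.py
```

```text
rib 0.1257407897590941
tile_tray [4.4527e+02 2.8336e+02 5.0000e-02]
pot_tray [ 4.4585e+02 -2.9045e+02 -6.0000e-02]
tile_cutter [ 6.9925e+02  1.3350e+01 -3.8000e-01]
paddle [ 5.5772e+02 -6.6610e+01  1.3000e-01]
water_pot [ 658.18 -198.04    0.  ]
stamp [647.96 192.31  -1.04]
kidney_rib [5.5446e+02 9.0140e+01 1.7000e-01]
```

View pics/ov_top.png

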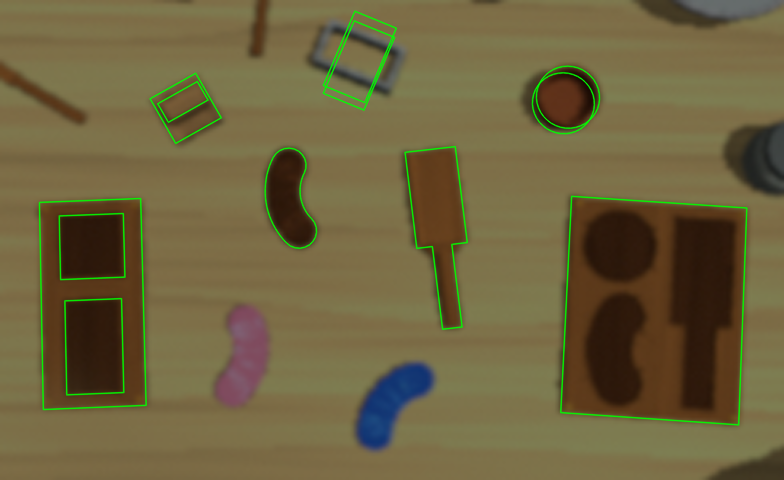

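View pics/ov_side.png

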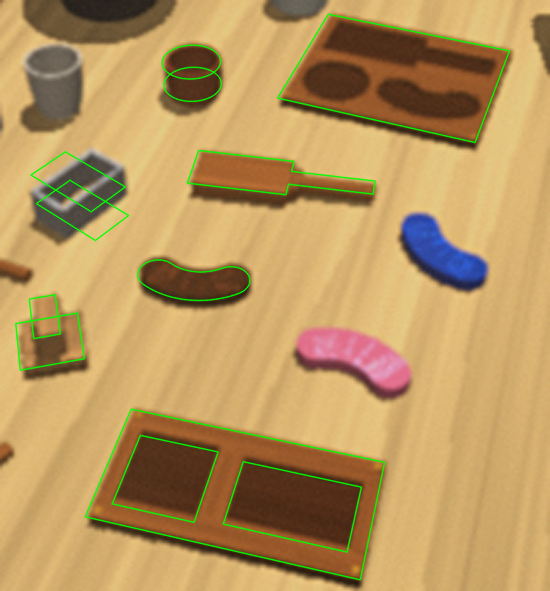

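Trays, paddle, rib and pot fit well in both views. The cutter's corner correspondence is wrong and the stamp is slightly off, so I'll take a closer look at both.

```bash
cat > ov2.py <<'E'
from fit import *
import json
q=json.load(open("q.json"))
q["tile_cutter"]=list(kfit(rect(84,46,38),raw([(92,80),(120,27),(218,66),(197,124)],Rr),[690,13,1.2]))
q["stamp"]=list(kfit(rect(54,54,16),raw([(240,100),(270,157),(215,190),(178,134)],L),[640,190,-1.0])); 
print(q["tile_cutter"],q["stamp"],[ -R.from_rotvec(P[n]["rvec"]).as_matrix().T@P[n]["tvec"] for n in P])
json.dump(q,open("q.json","w"))
t=cv2.imread("top_raw.png"); s=grab("side",3); cv2.imwrite("side_raw.png",s)
def tile(cam,img,x,y,w,h,sc,draw):
    o=cv2.resize(img[y:y+h,x:x+w],None,fx=sc,fy=sc,interpolation=cv2.INTER_CUBIC)
    o=cv2.convertScaleAbs(o,alpha=1.5)
    if draw:
      for k,v in q.items():
        for m3 in M[k]:
            u=(proj(cam,place(v,m3))-[x,y]+.5)*sc-.5
            cv2.polylines(o,[np.round(u*16).astype(np.int32)],True,(0,255,0),1,cv2.LINE_AA,4)
    return o
def row(d): return np.hstack([tile("top",t,195,136,34,42,7,d),tile("side",s,160,210,36,42,7,d)])
r2=np.hstack([tile("top",t,245,120,42,36,6,1),tile("side",s,166,160,44,36,6,1),tile("side",s,212,120,40,36,6,1)])
r1=np.hstack([tile("top",t,200,136,28,35,7,0),tile("side",s,164,212,28,35,7,0),tile("top",t,200,136,28,35,7,1),tile("side",s,164,212,28,35,7,1)])
o=np.zeros((r1.shape[0]+r2.shape[0],max(r1.shape[1],r2.shape[1]),3),np.uint8); o[:r1.shape[0],:r1.shape[1]]=r1;o[r1.shape[0]:,:r2.shape[1]]=r2
cv2.imwrite("pics/zoom.png",o)
E
python3 ov2.py
```

```text
[np.float64(699.1323269199532), np.float64(13.429033145866056), np.float64(1.1844764907149625)] [np.float64(645.1382370337303), np.float64(189.49713862013385), np.float64(-1.0256871148495548)] [array([ 330.17469739,   44.82561966, 1575.05075581]), array([280.40273078, 743.1010904 , 755.0950685 ])]
```

View pics/zoom.png

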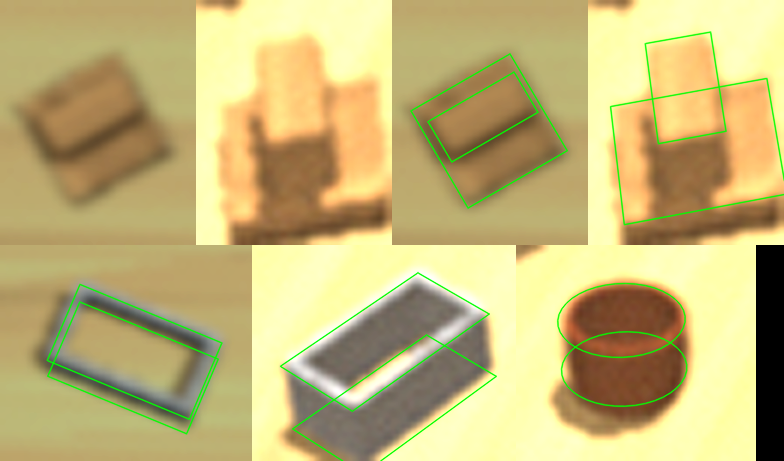

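Both fit to within about 2 mm. Next, a helper that prints the shift and turn needed to reach each grasp and seat.

```bash
cat > go.py <<'E'
from fit import *
import json,sys
q=json.load(open("q.json")); q["stamp"][:2]=[645,190]; q["water_pot"][:2]=[656.7,-198]
seat={"paddle":("pot_tray",42.5,-46,0,-19),"kidney_rib":("pot_tray",-42.5,45.5,0,0),"water_pot":("pot_tray",63,40,0,0),
 "tile_cutter":("tile_tray",-44,0,0,0),"stamp":("tile_tray",59,0,-np.pi/2,0)}
def comp(a,b): 
    c,s=np.cos(a[2]),np.sin(a[2]); return np.array([a[0]+c*b[0]-s*b[1],a[1]+s*b[0]+c*b[1],a[2]+b[2]])
def line(d,c=-60): return (d-c+90)%180-90+c
def targets(k):
    t,x,y,w,gx=seat[k]; g=comp(q[k],[gx,0,0]); p=comp(comp(q[t],[x,y,w]),[gx,0,0])
    if k=="water_pot": g[2]=p[2]-np.pi/2; p[2]-=np.pi/2
    c=0 if k in("stamp","water_pot") else -60
    return g[:2],line(np.degrees(g[2])+90,c),p[:2],line(np.degrees(p[2])+90,c)
if __name__=="__main__":
    s=sensors.read_state(); pos=s["position"]; m=R.from_quat(s["tool_rot"]).as_matrix(); phi=np.degrees(np.arctan2(m[1,1],m[0,1]))
    print("t",round(s["time_s"],1),"tcp",pos.round(1),"phi",phi.round(1),"z",m[:,2].round(3),"gap",round(s["finger_gap"],3),"F",s["force"].round(1))
    for k in sys.argv[1:]:
        g,a,p,b=targets(k)
        print(k,"GRASP",g.round(1),round(a,1),"d",(g-pos[:2]).round(1),round(a-phi,1)," PLACE",p.round(1),round(b,1),"d",(p-pos[:2]).round(1),round(b-phi,1))
E
python3 go.py paddle kidney_rib water_pot tile_cutter stamp
```

```text
t 0.6 tcp [ 179.2 -598.7  217.6] phi -73.3 z [ 0.  0. -1.] gap 1.001 F [-0.7 -0.5 -0.5]
paddle GRASP [538.9 -69. ] -82.7 d [359.6 529.7] -9.4  PLACE [ 466.8 -337.7] -93.2 d [287.5 261.1] -19.8
kidney_rib GRASP [554.5  90.1] -80.2 d [375.2 688.9] -6.9  PLACE [ 405.9 -242.7] -93.2 d [226.7 356.1] -19.8
water_pot GRASP [ 656.7 -198. ] -3.2 d [477.5 400.7] 70.2  PLACE [ 511. -254.] -3.2 d [331.7 344.8] 70.2
tile_cutter GRASP [699.1  13.4] -22.1 d [519.9 612.2] 51.2  PLACE [401.3 281.1] -87.0 d [222.1 879.8] -13.7
stamp GRASP [645. 190.] 31.2 d [465.8 788.7] 104.6  PLACE [504.2 286.4] 3.0 d [325.  885.2] 76.3
```

Request:
send_rows(
  motion="0 0 40 0 0 0 1;30 43 20 0 0 0 1;30 44 0 0 0 -1 1;30 44 0 0 0 -1 1;30 44 0 0 0 -1 1;30 44 0 0 0 -1 1;30 44 0 0 0 -1 1;30 44 0 0 0 -1 1;30 44 0 0 0 -1 1;30 44 0 0 0 -1 1;30 44 0 0 0 -1 1;30 44 0 0 0 0 1",
)

```text
time_s: 2.1
position: [510.0, -114.4, 277.9]
tool_rot: [0.998, 0.066, 0.0, 0.0]
force: [0.9, -1.0, 0.2]
finger_gap: 1.002
gripper_force: 0.0
```

```bash
python3 go.py paddle
```

```text
t 2.1 tcp [ 510.  -114.4  277.9] phi -82.4 z [ 0.001 -0.    -1.   ] gap 1.002 F [ 0.9 -1.   0.2]
paddle GRASP [538.9 -69. ] -82.7 d [28.9 45.4] -0.3  PLACE [ 466.8 -337.7] -93.2 d [ -43.2 -223.3] -10.8
```

Request:
send_rows(
  motion="15 23 -50 0 0 0 1;14 22 -50 0 0 0 1;0 0 -50 0 0 0 1;0 0 -50 0 0 0 1;0 0 -40 0 0 0 1;0 0 -20 0 0 0 1;0 0 0 0 0 0 1",
)

```text
time_s: 2.98
position: [536.9, -70.6, 16.1]
tool_rot: [0.998, 0.067, -0.002, -0.0]
force: [0.2, -0.2, 0.5]
finger_gap: 0.998
gripper_force: 0.0
```

Request:
send_rows(
  motion="0 0 0 0 0 0 -1;0 0 0 0 0 0 -1;0 0 0 0 0 0 -1;0 0 0 0 0 0 -1;0 0 0 0 0 0 -1;0 0 0 0 0 0 -1;0 0 0 0 0 0 -1;0 0 0 0 0 0 -1",
)

```text
time_s: 3.98
position: [538.2, -70.7, 17.6]
tool_rot: [0.998, 0.067, -0.0, -0.0]
force: [0.9, 0.0, -0.7]
finger_gap: -0.004
gripper_force: 0.0
```

```bash
python3 go.py paddle
```

```text
t 4.0 tcp [538.2 -70.7  17.6] phi -82.3 z [-0.  0. -1.] gap -0.004 F [ 0.9  0.  -0.7]
paddle GRASP [538.9 -69. ] -82.7 d [0.7 1.7] -0.4  PLACE [ 466.8 -337.7] -93.2 d [ -71.4 -267. ] -10.8
```

The fingers closed on nothing, so I'll look.

Run:
```python
from h import *
a=grab("top"); b=grab("side")
cv2.imwrite("pics/miss.png",np.hstack([cv2.resize(a[150:250,240:340],(400,400),interpolation=3),cv2.resize(b[110:240,210:340],(400,400),interpolation=3)]))
```

```text
(no output)
```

View pics/miss.png

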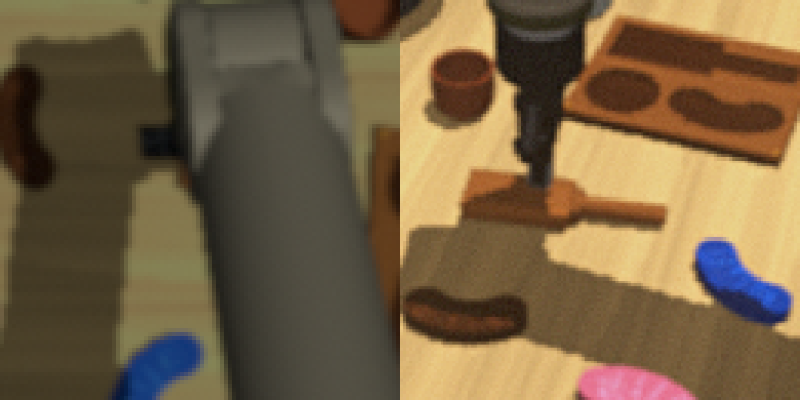

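Run:
```python
from fit import *
import json
q=json.load(open("q.json"))
b=grab("side",2); x,y,w,h,s=225,110,70,75,8
o=cv2.resize(b[y:y+h,x:x+w],None,fx=s,fy=s,interpolation=3)
for m in (Z(pad,20),Z(pad,0)):
    u=(proj("side",place(q["paddle"],m))-[x,y]+.5)*s-.5; cv2.polylines(o,[u.astype(np.int32)],True,(0,255,0),1)
for z in (3.6,17.6,40,60,80):
    u=(proj("side",[538.2,-70.7,z])[0]-[x,y]+.5)*s-.5; print(z,u); cv2.circle(o,tuple(u.astype(int)),3,(0,0,255),-1)
cv2.imwrite("pics/miss2.png",o)
```

```text
3.6 [238.67691551 539.29622702]
17.6 [238.57763807 509.12136311]
40 [238.41470366 459.75090023]
60 [238.26479686 414.49372389]
80 [238.11051766 368.08050082]
```

View pics/miss2.png

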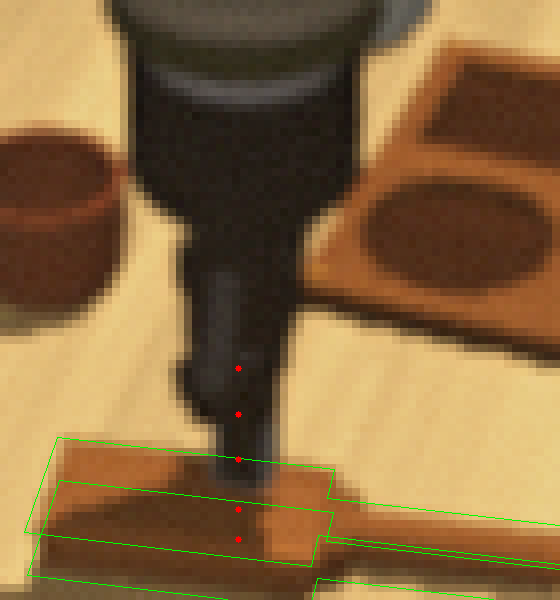

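Request:
send_rows(
  motion="0 0 20 0 0 0 -1;0 0 40 0 0 0 -1;0 0 40 0 0 0 -1;0 0 0 0 0 0 -1;0 0 0 0 0 0 -1",
)

```text
time_s: 4.8
position: [538.0, -70.8, 117.2]
tool_rot: [0.998, 0.067, -0.0, 0.0]
force: [-0.9, 0.2, -0.1]
finger_gap: 0.0
gripper_force: 0.0
```

Run:
```python
from fit import *
import json
q=json.load(open("q.json"))
st=sensors.read_state(); p=st["position"]; print(p,st["finger_gap"])
b=grab("side",2); x,y,w,h,s=215,90,95,100,6
o=cv2.resize(b[y:y+h,x:x+w],None,fx=s,fy=s,interpolation=3)
for m in (Z(pad,20),Z(pad,0)):
    u=(proj("side",place(q["paddle"],m))-[x,y]+.5)*s-.5; cv2.polylines(o,[u.astype(np.int32)],True,(0,255,0),1)
for dz in (-14,0,25,45,65):
    u=(proj("side",p+[0,0,dz])[0]-[x,y]+.5)*s-.5; print(dz,u); cv2.circle(o,tuple(u.astype(int)),2,(0,0,255),-1)
cv2.imwrite("pics/miss3.png",o)
```

```text
[537.98647937 -70.82873833 117.24193657] 0.00014029754033412063
-14 [238.86948321 354.26494524]
0 [238.78859247 328.6014649 ]
25 [238.63980766 281.5783969 ]
45 [238.51658865 242.81006548]
65 [238.38944852 202.97146606]
```

View pics/miss3.png

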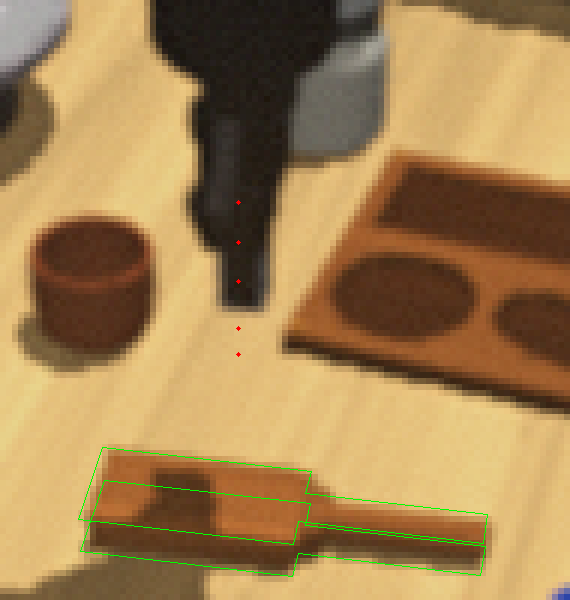

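The image puts the shut tips about 24 mm higher than nominal, so the fingers closed above the paddle. I'll verify with a gentle touch on bare bench.

Request:
send_rows(
  motion="-30 40 0 0 0 0 -1;-28 40 0 0 0 0 -1;0 0 -40 0 0 0 -1;0 0 -40 0 0 0 -1;0 0 -15 0 0 0 -1;0 0 0 0 0 0 -1;0 0 -4 0 0 0 -1;0 0 -4 0 0 0 -1;0 0 0 0 0 0 -1;0 0 0 0 0 0 -1",
)

```text
time_s: 6.15
position: [480.5, 9.3, 14.9]
tool_rot: [0.998, 0.067, 0.0, 0.0]
force: [0.8, 0.3, 0.3]
finger_gap: 0.004
gripper_force: 0.0
```

Request:
send_rows(
  motion="0 0 -3 0 0 0 -1;0 0 -3 0 0 0 -1;0 0 -3 0 0 0 -1;0 0 0 0 0 0 -1",
)

```text
time_s: 6.65
position: [479.9, 9.3, 5.2]
tool_rot: [0.998, 0.067, -0.0, -0.0]
force: [-0.6, 0.7, -0.3]
finger_gap: -0.001
gripper_force: 0.0
```

No contact at TCP z = 5, well past the nominal 14, so the offset is confirmed. I'll keep stepping down.

Request:
send_rows(
  motion="0 0 -3 0 0 0 -1;0 0 -3 0 0 0 -1;0 0 -2 0 0 0 -1;0 0 0 0 0 0 -1",
)

```text
time_s: 7.15
position: [480.1, 9.3, -2.6]
tool_rot: [0.998, 0.067, -0.0, -0.0]
force: [-0.2, 0.0, 0.1]
finger_gap: -0.002
gripper_force: 0.0
```

Request:
send_rows(
  motion="0 0 -2 0 0 0 -1;0 0 0 0 0 0 -1",
)

```text
time_s: 7.4
position: [480.2, 9.3, -4.5]
tool_rot: [0.998, 0.067, -0.0, -0.0]
force: [0.5, -0.7, 0.6]
finger_gap: -0.001
gripper_force: 0.0
```

Request:
send_rows(
  motion="0 0 -2 0 0 0 -1;0 0 0 0 0 0 -1",
)

```text
time_s: 7.65
position: [480.1, 9.3, -6.6]
tool_rot: [0.998, 0.067, -0.0, -0.0]
force: [0.7, 0.0, -0.1]
finger_gap: 0.003
gripper_force: 0.0
```

Request:
send_rows(
  motion="0 0 -1.5 0 0 0 -1;0 0 0 0 0 0 -1",
)

```text
time_s: 7.9
position: [480.1, 9.3, -8.0]
tool_rot: [0.998, 0.067, -0.0, -0.0]
force: [-0.2, 0.4, -0.8]
finger_gap: 0.0
gripper_force: 0.0
```

Request:
send_rows(
  motion="0 0 -1.5 0 0 0 -1;0 0 0 0 0 0 -1",
)

```text
time_s: 8.15
position: [480.2, 9.3, -9.5]
tool_rot: [0.998, 0.067, -0.0, -0.0]
force: [-0.1, -0.0, -0.8]
finger_gap: 0.0
gripper_force: 0.0
```

Request:
send_rows(
  motion="0 0 -1 0 0 0 -1;0 0 0 0 0 0 -1",
)

```text
time_s: 8.4
position: [480.2, 9.3, -10.5]
tool_rot: [0.998, 0.067, -0.0, -0.0]
force: [0.5, 0.2, -0.6]
finger_gap: -0.003
gripper_force: 0.0
```

Request:
send_rows(
  motion="0 0 -1 0 0 0 -1;0 0 0 0 0 0 -1",
)

```text
time_s: 8.65
position: [480.2, 9.3, -11.5]
tool_rot: [0.998, 0.067, -0.0, -0.0]
force: [0.3, 0.9, 1.3]
finger_gap: -0.002
gripper_force: 0.0
```

Request:
send_rows(
  motion="0 0 -1 0 0 0 -1;0 0 0 0 0 0 -1",
)

```text
time_s: 8.9
position: [480.2, 9.3, -12.5]
tool_rot: [0.998, 0.067, -0.0, -0.0]
force: [-0.4, -0.1, 0.3]
finger_gap: 0.003
gripper_force: 0.0
```

Request:
send_rows(
  motion="0 0 -1 0 0 0 -1;0 0 0 0 0 0 -1",
)

```text
time_s: 9.15
position: [480.2, 9.3, -13.5]
tool_rot: [0.998, 0.067, -0.0, -0.0]
force: [-0.3, 0.3, 0.1]
finger_gap: 0.001
gripper_force: 0.0
```

Request:
send_rows(
  motion="0 0 -1 0 0 0 -1;0 0 0 0 0 0 -1",
)

```text
time_s: 9.4
position: [480.3, 9.2, -13.6]
tool_rot: [0.998, 0.067, 0.0, 0.0]
force: [-4.4, -0.1, 12.0]
finger_gap: -0.003
gripper_force: 6.1
```

Request:
send_rows(
  motion="0 0 -1 0 0 0 -1;0 0 0 0 0 0 -1",
)

```text
time_s: 9.65
position: [480.3, 9.3, -13.7]
tool_rot: [0.998, 0.067, 0.0, 0.001]
force: [-10.4, -0.9, 26.4]
finger_gap: 0.0
gripper_force: 12.9
```

Request:
send_rows(
  motion="0 0 -1 0 0 0 -1;0 0 0 0 0 0 -1",
)

```text
time_s: 9.9
position: [480.4, 9.2, -13.8]
tool_rot: [0.998, 0.067, 0.0, 0.001]
force: [-16.1, -1.3, 40.4]
finger_gap: -0.001
gripper_force: 19.8
```

Request:
send_rows(
  motion="0 0 -1 0 0 0 -1;0 0 0 0 0 0 -1",
)

```text
time_s: 10.15
position: [480.4, 9.2, -13.8]
tool_rot: [0.998, 0.067, 0.0, 0.001]
force: [-21.5, -1.3, 52.6]
finger_gap: 0.001
gripper_force: 26.6
```

The shut tips touch at TCP z = −13.6, so true height = reported + 27.6. I'll apply that offset and go back to the paddle.

Request:
send_rows(
  motion="0 0 25 0 0 0 1;0 0 40 0 0 0 1;30 -39 20 0 0 0 1;29 -39 0 0 0 0 1;0 0 0 0 0 0 1;0 0 0 0 0 0 1;0 0 0 0 0 0 1",
)

```text
time_s: 11.02
position: [538.6, -67.4, 67.4]
tool_rot: [0.998, 0.068, -0.0, -0.0]
force: [0.1, -0.3, -0.6]
finger_gap: 1.003
gripper_force: 0.0
```

```bash
python3 go.py paddle
```

```text
t 11.0 tcp [538.6 -67.4  67.4] phi -82.2 z [-0.001  0.001 -1.   ] gap 1.003 F [ 0.1 -0.3 -0.6]
paddle GRASP [538.9 -69. ] -82.7 d [ 0.3 -1.6] -0.5  PLACE [ 466.8 -337.7] -93.2 d [ -71.8 -270.3] -10.9
```

Request:
send_rows(
  motion="0 -1.6 -40 0 0 -0.5 1;0 0 -30 0 0 0 1;0 0 -7 0 0 0 1;0 0 0 0 0 0 1;0 0 0 0 0 0 -1;0 0 0 0 0 0 -1;0 0 0 0 0 0 -1;0 0 0 0 0 0 -1;0 0 0 0 0 0 -1;0 0 0 0 0 0 -1",
)

```text
time_s: 12.28
position: [540.3, -70.4, -7.9]
tool_rot: [0.998, 0.063, 0.001, 0.0]
force: [-1.2, 0.4, 6.1]
finger_gap: 0.594
gripper_force: 62.8
```

Request:
send_rows(
  motion="0 0 10 0 0 0 -1;0 0 40 0 0 0 -1;0 0 50 0 0 0 -1;0 -54 30 0 0 -2 -1;-12 -54 0 0 0 -3 -1;-20 -54 0 0 0 -3 -1;-20 -54 0 0 0 -3 -1;-20 -54 0 0 0 0 -1;0 0 0 0 0 0 -1;0 0 0 0 0 0 -1",
)

```text
time_s: 13.52
position: [467.4, -339.8, 121.0]
tool_rot: [0.999, -0.034, 0.0, -0.0]
force: [0.6, 0.9, -1.5]
finger_gap: 0.591
gripper_force: 62.7
```

```bash
python3 go.py paddle
python3 - <<'E'
from h import *
a=grab("top"); b=grab("side")
cv2.imwrite("pics/chk1.png",np.hstack([cv2.resize(a[140:270,260:400],(400,371),interpolation=3),cv2.resize(b[40:180,200:350],(398,371),interpolation=3)]))
E
```

```text
t 13.5 tcp [ 467.4 -339.8  121. ] phi -93.8 z [ 0.001  0.001 -1.   ] gap 0.591 F [ 0.6  0.9 -1.5]
paddle GRASP [538.9 -69. ] -82.7 d [ 71.5 270.8] 11.1  PLACE [ 466.8 -337.7] -93.2 d [-0.6  2.1] 0.7
```

View pics/chk1.png

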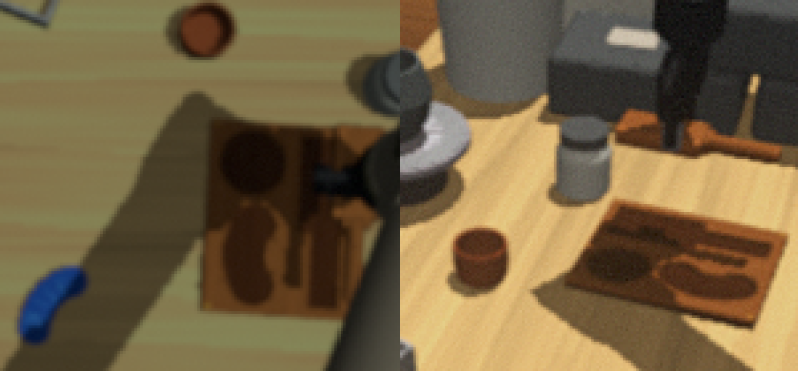

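Request:
send_rows(
  motion="0.5 2 -50 0 0 0.6 -1;0 0 -40 0 0 0 -1;0 0 -20 0 0 0 -1;0 0 -6 0 0 0 -1;0 0 -3 0 0 0 -1;0 0 0 0 0 0 -1",
)

```text
time_s: 14.38
position: [468.6, -338.4, 2.6]
tool_rot: [1.0, -0.028, 0.001, 0.0]
force: [0.4, -0.8, -0.7]
finger_gap: 0.59
gripper_force: 62.7
```

Request:
send_rows(
  motion="0 0 -1.5 0 0 0 -1;0 0 -1.5 0 0 0 -1;0 0 0 0 0 0 -1",
)

```text
time_s: 14.75
position: [467.7, -338.4, -1.4]
tool_rot: [1.0, -0.028, 0.0, -0.0]
force: [-0.5, 0.3, -1.2]
finger_gap: 0.589
gripper_force: 62.7
```

Request:
send_rows(
  motion="0 0 -1 0 0 0 -1;0 0 0 0 0 0 -1;0 0 0 0 0 0 0.7;0 0 0 0 0 0 0.7;0 0 0 0 0 0 0.7;0 0 20 0 0 0 0.7;0 0 50 0 0 0 1;0 0 50 0 0 0 1",
)

```text
time_s: 15.75
position: [467.4, -338.1, 118.5]
tool_rot: [1.0, -0.028, -0.0, -0.0]
force: [0.8, -0.7, 0.6]
finger_gap: 1.003
gripper_force: 0.0
```

```bash
python3 go.py kidney_rib
```

```text
t 15.8 tcp [ 467.4 -338.1  118.5] phi -93.2 z [-0.001  0.001 -1.   ] gap 1.003 F [ 0.8 -0.7  0.6]
kidney_rib GRASP [554.5  90.1] -80.2 d [ 87.1 428.2] 13.0  PLACE [ 405.9 -242.7] -93.2 d [-61.5  95.4] 0.1
```

Request:
send_rows(
  motion="9 47 0 0 0 2 1;10 48 0 0 0 2 1;10 48 0 0 0 2 1;10 48 0 0 0 2 1;10 48 0 0 0 2 1;10 48 0 0 0 2 1;10 48 0 0 0 1 1;10 48 0 0 0 0 1;8 45 0 0 0 0 1;0 0 0 0 0 0 1;0 0 0 0 0 0 1",
)

```text
time_s: 17.12
position: [554.7, 89.2, 117.4]
tool_rot: [0.996, 0.085, -0.0, 0.0]
force: [-0.2, 0.5, 0.3]
finger_gap: 0.999
gripper_force: 0.0
```

```bash
python3 go.py kidney_rib
cat > seatchk.py <<'E'
import sys
from go import *
def chk(names,f,trays):
    rows=[]
    for t in trays:
        c=q[t]
        for cam,sc in(("top",4.5),("side",4.5)):
            im=cv2.convertScaleAbs(grab(cam,3),alpha=1.3); u0=proj(cam,[c[0],c[1],10])[0]; W=82; x,y=int(u0[0]-W/2),int(u0[1]-W/2)
            o=cv2.resize(im[y:y+W,x:x+W],None,fx=sc,fy=sc,interpolation=3)
            for k in names:
                tt,a,b,w,_=seat[k]
                if tt!=t: continue
                for m in M[k]:
                    u=(proj(cam,place(comp(c,[a,b,w]),m+[0,0,6]))-[x,y]+.5)*sc-.5
                    cv2.polylines(o,[np.round(u*16).astype(np.int32)],True,(0,255,0),1,cv2.LINE_AA,4)
            rows.append(o)
    cv2.imwrite("pics/"+f,np.hstack(rows) if len(trays)==1 else np.vstack([np.hstack(rows[:2]),np.hstack(rows[2:])]))
if __name__=="__main__": chk(sys.argv[2].split(","),sys.argv[1],sys.argv[3:])
E
python3 seatchk.py s1.png paddle pot_tray
```

```text
t 17.1 tcp [554.7  89.2 117.4] phi -80.2 z [-0. -0. -1.] gap 0.999 F [-0.2  0.5  0.3]
kidney_rib GRASP [554.5  90.1] -80.2 d [-0.2  0.9] -0.0  PLACE [ 405.9 -242.7] -93.2 d [-148.7 -331.9] -12.9
```

View pics/s1.png

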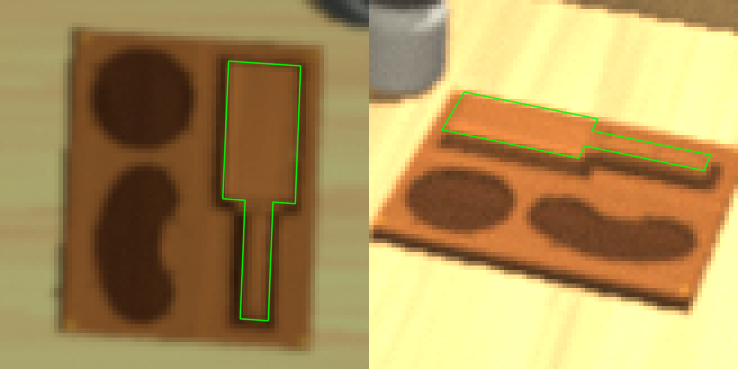

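The paddle is seated on its outline in both views. Next, the rib.

Request:
send_rows(
  motion="0 1 -50 0 0 0 1;0 0 -50 0 0 0 1;0 0 -20 0 0 0 1;0 0 -5 0 0 0 1;0 0 0 0 0 0 1;0 0 0 0 0 0 -1;0 0 0 0 0 0 -1;0 0 0 0 0 0 -1;0 0 0 0 0 0 -1;0 0 0 0 0 0 -1;0 0 0 0 0 0 -1;0 0 0 0 0 0 -1",
)

```text
time_s: 18.92
position: [555.3, 91.1, -6.2]
tool_rot: [0.996, 0.085, 0.001, -0.0]
force: [-1.5, 0.2, 6.9]
finger_gap: 0.404
gripper_force: 58.1
```

Request:
send_rows(
  motion="0 0 10 0 0 0 -1;0 0 0 0 0 0 -1",
)

```text
time_s: 19.18
position: [555.5, 90.8, 3.7]
tool_rot: [0.996, 0.085, 0.001, -0.0]
force: [-0.9, 0.7, -0.7]
finger_gap: 0.397
gripper_force: 58.7
```

Request:
send_rows(
  motion="0 0 50 0 0 0 -1;0 0 50 0 0 0 -1;-19 -42 0 0 0 -2 -1;-19 -42 0 0 0 -2 -1;-19 -42 0 0 0 -2 -1;-19 -42 0 0 0 -2 -1;-19 -42 0 0 0 -2 -1;-18 -42 0 0 0 -2 -1;-18 -42 0 0 0 -1 -1;-18 -39 0 0 0 0 -1;0 0 0 0 0 0 -1;0 0 0 0 0 0 -1",
)

```text
time_s: 20.68
position: [405.9, -241.8, 102.6]
tool_rot: [1.0, -0.028, 0.0, -0.0]
force: [0.2, 0.5, 0.2]
finger_gap: 0.399
gripper_force: 58.7
```

```bash
python3 go.py kidney_rib
```

```text
t 20.7 tcp [ 405.9 -241.8  102.6] phi -93.2 z [ 0.  0. -1.] gap 0.399 F [0.2 0.5 0.2]
kidney_rib GRASP [554.5  90.1] -80.2 d [148.5 332. ] 13.0  PLACE [ 405.9 -242.7] -93.2 d [ 0.  -0.9] 0.1
```

Request:
send_rows(
  motion="0.8 -0.8 -50 0 0 0 -1;0 0 -35 0 0 0 -1;0 0 -10 0 0 0 -1;0 0 -4 0 0 0 -1;0 0 0 0 0 0 -1;0 0 0 0 0 0 -1",
)

```text
time_s: 21.42
position: [407.4, -243.5, 4.8]
tool_rot: [1.0, -0.028, 0.001, 0.001]
force: [0.1, 0.6, -0.8]
finger_gap: 0.4
gripper_force: 58.7
```

Request:
send_rows(
  motion="0 0 -1.5 0 0 0 -1;0 0 -1.5 0 0 0 -1;0 0 0 0 0 0 -1",
)

```text
time_s: 21.8
position: [406.4, -243.1, 0.5]
tool_rot: [1.0, -0.028, -0.0, -0.0]
force: [-0.2, 0.0, 0.8]
finger_gap: 0.401
gripper_force: 58.7
```

Request:
send_rows(
  motion="0 0 -0.7 0 0 0 -1;0 0 0 0 0 0 0.5;0 0 0 0 0 0 0.5;0 0 0 0 0 0 0.5;0 0 0 0 0 0 0.5;0 0 20 0 0 0 0.5;0 0 50 0 0 0 1;0 0 50 0 0 10 1;25 5 0 0 0 10 1;25 5 0 0 0 10 1;25 5 0 0 0 10 1;25 5 0 0 0 10 1",
)

```text
time_s: 23.3
position: [507.3, -223.0, 119.9]
tool_rot: [0.917, 0.399, 0.0, -0.0]
force: [0.6, 0.8, 0.4]
finger_gap: 0.999
gripper_force: 0.0
```

Request:
send_rows(
  motion="30 5 0 0 0 10 1;30 5 0 0 0 10 1;30 5 0 0 0 10 1;30 5 0 0 0 10 1;30 5 0 0 0 0 1;0 0 0 0 0 0 1;0 0 0 0 0 0 1",
)

```text
time_s: 24.18
position: [656.0, -198.3, 119.4]
tool_rot: [0.727, 0.687, -0.0, -0.0]
force: [-0.4, 0.2, 0.5]
finger_gap: 1.001
gripper_force: 0.0
```

```bash
python3 go.py water_pot
```

```text
t 24.2 tcp [ 656.  -198.3  119.4] phi -3.3 z [-0.001  0.    -1.   ] gap 1.001 F [-0.4  0.2  0.5]
water_pot GRASP [ 656.7 -198. ] -3.2 d [0.7 0.3] 0.1  PLACE [ 511. -254.] -3.2 d [-145.   -55.7] 0.1
```

Request:
send_rows(
  motion="0.7 0 -40 0 0 0 1;0 0 -40 0 0 0 1;0 0 -30 0 0 0 1;0 0 -12 0 0 0 1;0 0 0 0 0 0 1;0 0 0 0 0 0 -1;0 0 0 0 0 0 -1;0 0 0 0 0 0 -1;0 0 0 0 0 0 -1;0 0 0 0 0 0 -1;0 0 0 0 0 0 -1",
)

```text
time_s: 25.55
position: [658.9, -198.5, 0.6]
tool_rot: [0.727, 0.687, 0.001, 0.002]
force: [-0.7, 0.4, 5.7]
finger_gap: 0.731
gripper_force: 66.2
```

Request:
send_rows(
  motion="0 0 10 0 0 0 -1;0 0 0 0 0 0 -1",
)

```text
time_s: 25.8
position: [658.1, -198.3, 9.5]
tool_rot: [0.727, 0.687, 0.001, 0.001]
force: [0.4, 0.5, -1.2]
finger_gap: 0.73
gripper_force: 65.9
```

Request:
send_rows(
  motion="0 0 40 0 0 0 -1;0 0 50 0 0 0 -1;-30 -11 0 0 0 0 -1;-30 -11 0 0 0 0 -1;-30 -11 0 0 0 0 -1;-30 -11 0 0 0 0 -1;-27 -11 0 0 0 0 -1;0 0 0 0 0 0 -1;0 0 0 0 0 0 -1",
)

```text
time_s: 26.92
position: [510.8, -252.8, 98.2]
tool_rot: [0.727, 0.687, 0.0, 0.0]
force: [0.6, -0.7, -0.9]
finger_gap: 0.731
gripper_force: 66.3
```

```bash
python3 go.py water_pot
```

```text
t 26.9 tcp [ 510.8 -252.8   98.2] phi -3.2 z [ 0.001  0.    -1.   ] gap 0.731 F [ 0.6 -0.7 -0.9]
water_pot GRASP [ 656.7 -198. ] -3.2 d [145.9  54.8] 0.1  PLACE [ 511. -254.] -3.2 d [ 0.1 -1.2] 0.1
```

Request:
send_rows(
  motion="0 -1.3 -30 0 0 0 -1;0 0 -30 0 0 0 -1;0 0 -18 0 0 0 -1;0 0 -7 0 0 0 -1;0 0 -3 0 0 0 -1;0 0 -1 0 0 0 -1;0 0 0 0 0 0 -1;0 0 0 0 0 0 -1",
)

```text
time_s: 27.92
position: [510.5, -254.7, 9.4]
tool_rot: [0.727, 0.687, 0.0, 0.0]
force: [1.0, 0.5, -0.8]
finger_gap: 0.732
gripper_force: 66.3
```

Request:
send_rows(
  motion="0 0 -1 0 0 0 -1;0 0 0 0 0 0 -1;0 0 0 0 0 0 -1",
)

```text
time_s: 28.3
position: [510.2, -254.4, 7.9]
tool_rot: [0.727, 0.687, -0.0, -0.0]
force: [-1.0, 0.2, -1.3]
finger_gap: 0.731
gripper_force: 66.3
```

Request:
send_rows(
  motion="0.5 0 -1 0 0 0 -1;0 0 0 0 0 0 -1;0 0 0 0 0 0 -1",
)

```text
time_s: 28.68
position: [510.7, -254.4, 6.8]
tool_rot: [0.727, 0.687, 0.0, -0.0]
force: [0.5, -0.1, -1.3]
finger_gap: 0.73
gripper_force: 66.3
```

Request:
send_rows(
  motion="0 0 -1 0 0 0 -1;0 0 0 0 0 0 -1;0 0 0 0 0 0 -1",
)

```text
time_s: 29.05
position: [510.8, -254.5, 6.6]
tool_rot: [0.727, 0.687, -0.0, 0.0]
force: [-3.3, 1.0, 4.7]
finger_gap: 0.73
gripper_force: 66.9
```

Request:
send_rows(
  motion="0 0 0 0 0 0 1;0 0 0 0 0 0 1;0 0 0 0 0 0 1;0 0 0 0 0 0 1;0 0 10 0 0 0 1;0 0 50 0 0 0 1;0 0 50 0 0 0 1;14 45 20 0 0 5 1;14 45 0 0 0 5 1;14 45 0 0 0 5 1;14 45 0 0 0 5 1;14 45 0 0 0 5 1",
)

```text
time_s: 30.55
position: [581.2, -28.1, 136.8]
tool_rot: [0.56, 0.829, 0.0, 0.0]
force: [-0.1, -0.4, 0.6]
finger_gap: 0.999
gripper_force: 0.0
```

Request:
send_rows(
  motion="14 45 0 0 0 5 1;14 45 0 0 0 5 1;12 43 0 0 0 0 1;12 43 0 0 0 0 1;12 43 0 0 0 0 1;0 0 0 0 0 0 1;0 0 0 0 0 0 1",
)

```text
time_s: 31.42
position: [644.8, 189.2, 136.2]
tool_rot: [0.487, 0.874, -0.0, 0.0]
force: [0.5, -0.8, -0.3]
finger_gap: 0.998
gripper_force: 0.0
```

```bash
python3 go.py stamp
```

```text
t 31.4 tcp [644.8 189.2 136.2] phi 31.8 z [ 0. -0. -1.] gap 0.998 F [ 0.5 -0.8 -0.3]
stamp GRASP [645. 190.] 31.2 d [0.2 0.8] -0.5  PLACE [504.2 286.4] 3.0 d [-140.6   97.2] -28.8
```

Request:
send_rows(
  motion="0 0.8 -50 0 0 -0.5 1;0 0 -50 0 0 0 1;0 0 -22 0 0 0 1;0 0 -8 0 0 0 1;0 0 0 0 0 0 1;0 0 0 0 0 0 -1;0 0 0 0 0 0 -1;0 0 0 0 0 0 -1;0 0 0 0 0 0 -1;0 0 0 0 0 0 -1;0 0 0 0 0 0 -1;0 0 0 0 0 0 -1",
)

```text
time_s: 32.92
position: [645.2, 190.6, 6.5]
tool_rot: [0.49, 0.871, 0.0, 0.0]
force: [-0.4, 0.2, 6.9]
finger_gap: 0.247
gripper_force: 60.3
```

Request:
send_rows(
  motion="0 0 10 0 0 0 -1;0 0 0 0 0 0 -1",
)

```text
time_s: 33.17
position: [645.1, 190.6, 16.6]
tool_rot: [0.49, 0.871, 0.0, 0.0]
force: [-0.4, 0.9, -0.3]
finger_gap: 0.249
gripper_force: 59.6
```

Request:
send_rows(
  motion="0 0 40 0 0 0 -1;0 0 50 0 0 0 -1;-28 19 0 0 0 -7 -1;-28 19 0 0 0 -7 -1;-28 19 0 0 0 -7 -1;-28 19 0 0 0 -7 -1;-28 19 0 0 0 0 -1;0 0 0 0 0 0 -1;0 0 0 0 0 0 -1",
)

```text
time_s: 34.3
position: [505.2, 284.8, 105.8]
tool_rot: [0.687, 0.727, -0.0, 0.0]
force: [0.4, -0.2, -0.5]
finger_gap: 0.243
gripper_force: 59.6
```

```bash
python3 go.py stamp
```

```text
t 34.3 tcp [505.2 284.8 105.8] phi 3.3 z [ 0.    -0.001 -1.   ] gap 0.243 F [ 0.4 -0.2 -0.5]
stamp GRASP [645. 190.] 31.2 d [139.8 -94.8] 28.0  PLACE [504.2 286.4] 3.0 d [-1.   1.7] -0.3
```

Seat expected near z = 12.5.

Request:
send_rows(
  motion="-1 1.6 -40 0 0 -0.3 -1;0 0 -35 0 0 0 -1;0 0 -12 0 0 0 -1;0 0 -4 0 0 0 -1;0 0 0 0 0 0 -1;0 0 0 0 0 0 -1",
)

```text
time_s: 35.05
position: [504.6, 287.4, 16.2]
tool_rot: [0.689, 0.725, 0.001, 0.0]
force: [-0.0, -0.5, -0.3]
finger_gap: 0.247
gripper_force: 59.6
```

Request:
send_rows(
  motion="0 0 -1.5 0 0 0 -1;0 0 -1 0 0 0 -1;0 0 0 0 0 0 -1;0 0 0 0 0 0 -1",
)

```text
time_s: 35.55
position: [503.8, 287.0, 12.5]
tool_rot: [0.689, 0.725, 0.0, 0.0]
force: [0.1, -0.1, 1.0]
finger_gap: 0.246
gripper_force: 59.8
```

Request:
send_rows(
  motion="0 0 0 0 0 0 0;0 0 0 0 0 0 0;0 0 0 0 0 0 0;0 0 20 0 0 0 0;0 0 50 0 0 0 0;0 0 60 0 0 0 1;28 -39 0 0 0 -6 1;28 -39 0 0 0 -6 1;28 -39 0 0 0 -6 1;28 -39 0 0 0 -7 1;28 -39 0 0 0 0 1",
)

```text
time_s: 36.92
position: [644.7, 91.1, 144.4]
tool_rot: [0.83, 0.558, 0.001, 0.0]
force: [0.3, -0.7, 0.3]
finger_gap: 0.998
gripper_force: 0.0
```

Request:
send_rows(
  motion="28 -39 0 0 0 0 1;27 -39 0 0 0 0 1;0 0 0 0 0 0 1;0 0 0 0 0 0 1",
)

```text
time_s: 37.42
position: [698.6, 14.9, 143.4]
tool_rot: [0.829, 0.559, 0.001, -0.0]
force: [-1.0, 1.4, -1.2]
finger_gap: 0.999
gripper_force: 0.0
```

```bash
python3 go.py tile_cutter
```

```text
t 37.4 tcp [698.6  14.9 143.4] phi -22.0 z [ 0.001  0.001 -1.   ] gap 0.999 F [-1.   1.4 -1.2]
tile_cutter GRASP [699.1  13.4] -22.1 d [ 0.5 -1.4] -0.1  PLACE [401.3 281.1] -87.0 d [-297.3  266.2] -65.0
```

Request:
send_rows(
  motion="0.5 -1.4 -50 0 0 0 1;0 0 -50 0 0 0 1;0 0 -35 0 0 0 1;0 0 -12 0 0 0 1;0 0 0 0 0 0 1;0 0 0 0 0 0 -1;0 0 0 0 0 0 -1;0 0 0 0 0 0 -1;0 0 0 0 0 0 -1;0 0 0 0 0 0 -1;0 0 0 0 0 0 -1;0 0 0 0 0 0 -1",
)

```text
time_s: 38.92
position: [700.5, 12.6, -2.6]
tool_rot: [0.829, 0.559, 0.001, 0.001]
force: [-0.3, 0.1, 7.0]
finger_gap: 0.525
gripper_force: 62.3
```

Request:
send_rows(
  motion="0 0 10 0 0 0 -1;0 0 0 0 0 0 -1",
)

```text
time_s: 39.17
position: [700.0, 12.6, 6.7]
tool_rot: [0.829, 0.559, 0.001, 0.0]
force: [-0.7, 0.1, -0.4]
finger_gap: 0.527
gripper_force: 61.4
```

Request:
send_rows(
  motion="0 0 50 0 0 0 -1;0 0 60 0 0 0 -1;-33 30 0 0 0 -8 -1;-33 30 0 0 0 -8 -1;-33 30 0 0 0 -8 -1;-33 30 0 0 0 -8 -1;-33 30 0 0 0 -8 -1;-33 30 0 0 0 -8 -1;-33 30 0 0 0 -8 -1;-33 30 0 0 0 -9 -1;-34 28 0 0 0 0 -1;0 0 0 0 0 0 -1",
)

```text
time_s: 40.67
position: [398.1, 283.5, 115.7]
tool_rot: [1.0, 0.029, -0.0, -0.0]
force: [-0.5, -0.4, -1.1]
finger_gap: 0.527
gripper_force: 61.8
```

Request:
send_rows(
  motion="0 0 0 0 0 0 -1;0 0 0 0 0 0 -1",
)

```text
time_s: 40.92
position: [402.2, 279.5, 115.3]
tool_rot: [1.0, 0.025, 0.0, 0.0]
force: [0.3, 0.8, -0.2]
finger_gap: 0.524
gripper_force: 61.9
```

```bash
python3 go.py tile_cutter
```

```text
t 40.9 tcp [402.2 279.5 115.3] phi -87.2 z [ 0. -0. -1.] gap 0.524 F [ 0.3  0.8 -0.2]
tile_cutter GRASP [699.1  13.4] -22.1 d [ 296.9 -266.1] 65.0  PLACE [401.3 281.1] -87.0 d [-0.9  1.6] 0.1
```

Seat expected at z ≈ 3.4.

Request:
send_rows(
  motion="-1 1.6 -50 0 0 0 -1;0 0 -40 0 0 0 -1;0 0 -14 0 0 0 -1;0 0 -4 0 0 0 -1;0 0 0 0 0 0 -1;0 0 0 0 0 0 -1",
)

```text
time_s: 41.68
position: [401.2, 282.8, 8.7]
tool_rot: [1.0, 0.026, 0.001, -0.001]
force: [-1.3, 0.4, -0.0]
finger_gap: 0.529
gripper_force: 61.7
```

Request:
send_rows(
  motion="0 0 -2 0 0 0 -1;0 0 -1.5 0 0 0 -1;0 0 0 0 0 0 -1;0 0 0 0 0 0 -1",
)

```text
time_s: 42.18
position: [400.2, 282.2, 3.9]
tool_rot: [1.0, 0.026, 0.0, -0.0]
force: [-0.6, -0.6, -1.1]
finger_gap: 0.526
gripper_force: 61.7
```

Release, lift and swing clear to look.

Request:
send_rows(
  motion="0.5 -0.5 -0.7 0 0 0 -1;0 0 0 0 0 0 0.6;0 0 0 0 0 0 0.6;0 0 0 0 0 0 0.6;0 0 20 0 0 0 0.6;0 0 50 0 0 0 1;0 0 60 0 0 0 1;30 -50 20 0 0 0 1;30 -50 0 0 0 0 1;30 -50 0 0 0 0 1;30 -50 0 0 0 0 1;30 -50 0 0 0 0 1",
)

```text
time_s: 43.68
position: [551.5, 30.0, 153.4]
tool_rot: [1.0, 0.026, 0.0, 0.0]
force: [-0.2, 0.7, -0.1]
finger_gap: 1.003
gripper_force: 0.0
```

Run:
```python
import seatchk
seatchk.chk(list(seatchk.seat),"s2.png",["pot_tray","tile_tray"])
import cv2; a=cv2.imread("pics/s2.png"); cv2.imwrite("pics/s2.png",cv2.resize(a,None,fx=.8,fy=.8))
```

```text
(no output)
```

View pics/s2.png

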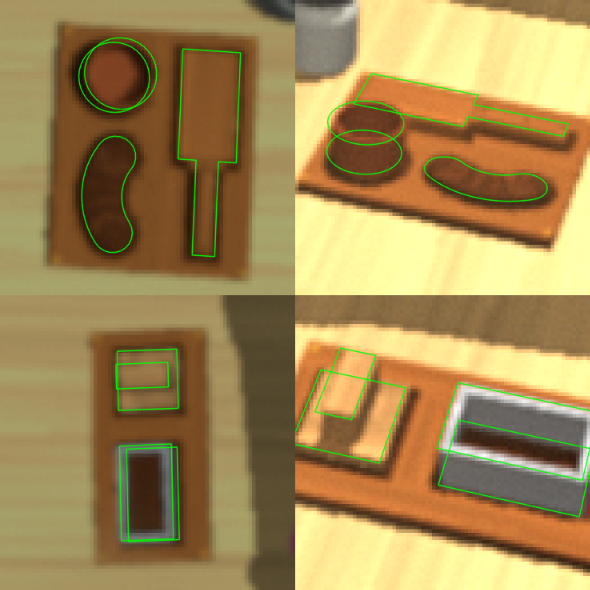

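Both views show all five tools on their seat outlines, flat in their cut-outs, with the robot clear. Handing in.

```bash
python3 -c "
from workcell import bot
print(bot.finish_job())"
```

```text
the job is handed in; nothing more can be done
None
```

I handed the job in at about 44 s of the 144 s allowed. The final camera check showed all five tools flat in their cut-outs; the hand-in gave back no verdict.

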